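Put one sample from the tub on the running roller mixer

TASK

Lift the blue-capped sample tube out of the grey tub and lay it gently in one of the free grooves between the turning rollers of the mixer, along the rollers, so that the mixer keeps it turning. Do not drop it in from a height or lean on the machine; leave the other tubes lying in the tub and turning on the mixer.

Things in the scene. Friction and masses are not known exactly. Their poses are not given: they have to be found in the camera images.
- tub: open grey plastic tub, 186 (x) x 310 (y) x 52 mm, wall and floor 4 mm thick, fixed to the desk. Origin at the centre of its underside on the desk, z up. Four sample tubes lie on its floor, caps pointing roughly to the tub's -x, 25 mm or more of free floor on both sides of each
- mixer: running bench roller mixer, 206 (x) x 190 (y) x 90 mm, fixed. Origin: centre of its underside on the desk, z up, control strip on its -x side. Six grey turning rollers along y, 28 mm in diameter, 150 mm long, at x = -75 to 75 mm in steps of 30, tops 86 mm above the desk; end plates 90 mm high, inner faces at y = -78 and 78 mm. Grooves at x = -60 (taken), -30, 0, 30 (free), 60 mm (taken)
- groove2 (a point): point on the middle groove of the mixer, halfway along, 86.5 mm above the desk: about where the axis of a tube lying there is; axes as the mixer's (the groove runs along y). The rollers are 2 mm apart, so a tube laid along the groove rests on two of them and is turned
- groove1 (a point): the same for the free groove next to it on the mixer's -x side
- groove3 (a point): the same for the free groove next to it on the mixer's +x side
- tube_blue: sample tube 75 mm long with a blue screw cap. Origin at the tip of its conical bottom end, z runs along the tube to the cap. Body 12 mm in diameter, tapering near the bottom; cap 16 mm in diameter, the last 15 mm. Lies on the floor of the tub
- tube_blue_mid (a point): point on the axis of the blue-capped tube, 38 mm from its bottom tip: where to grip, across the 12 mm body
- tube_red_mid (a point): the same point of the red-capped tube, 75 mm long, in the tub
- tube_white_mid (a point): the same point of the white-capped tube, 75 mm long, in the tub
- tube_green_mid (a point): the same point of the green-capped tube, 87 mm long, in the tub
- tube_yellow_mid (a point): point on the axis of the yellow-capped tube (87 mm long) that turns in the mixer's groove at x = -60 mm, 42 mm from its bottom
- tube_green2_mid (a point): point on the axis of the second green-capped tube (87 mm long), which turns in the mixer's groove at x = +60 mm, 42 mm from its bottom
- tube_red: sample tube 75 mm long with a red screw cap. Origin at the tip of its conical bottom end, z runs along the tube to the cap. Body 12 mm in diameter, tapering near the bottom; cap 16 mm in diameter, the last 15 mm. 
- tube_white: sample tube 75 mm long with a white screw cap. Origin at the tip of its conical bottom end, z runs along the tube to the cap. Body 12 mm in diameter, tapering near the bottom; cap 16 mm in diameter, the last 15 mm. 
- tube_green: sample tube 87 mm long with a green screw cap. Origin at the tip of its round bottom end, z runs along the tube to the cap. Body 12 mm in diameter, tapering near the bottom; cap 16 mm in diameter, the last 17 mm. 
- tube_yellow: sample tube 87 mm long with a yellow screw cap. Origin at the tip of its round bottom end, z runs along the tube to the cap. Body 12 mm in diameter, tapering near the bottom; cap 16 mm in diameter, the last 17 mm. 
- tube_green2: sample tube 87 mm long with a green screw cap. Origin at the tip of its round bottom end, z runs along the tube to the cap. Body 12 mm in diameter, tapering near the bottom; cap 16 mm in diameter, the last 17 mm. The one on the mixer

How it is judged:
On the way, in this order (a step that is already met when the one before it is completed fails the run):
1. the blue-capped tube is lifted out of the tub, above its rim (height (world z) of tube_blue_mid above 0.075 m and contact force between the fingers and tube_blue above 0.5 N), for 0.1 s.
2. it lies along one of the free grooves of the mixer, let go and turning ((x of tube_blue_mid in the frame of mixer between -0.036 and -0.024 m or x of tube_blue_mid in the frame of mixer between -0.006 and 0.006 m or x of tube_blue_mid in the frame of mixer between 0.024 and 0.036 m) and y of tube_blue_mid in the frame of mixer between -0.07 and 0.07 m and z of tube_blue_mid in the frame of mixer between 0.08 and 0.094 m and angle between the z axis of tube_blue and the y axis of mixer, either way round below 0.17 rad and angular speed of tube_blue above 0.5 rad/s and linear speed of tube_blue below 0.06 m/s and contact force between the fingers and tube_blue below 0.05 N), for 0.3 s.
At the end, for the whole second after the job is handed in: The blue-capped tube lies let go in a free groove: grip point within 6 mm of its line, 80 to 94 mm above the desk, axis within 0.17 rad of the rollers, turning over 0.5 rad/s, travelling under 0.06 m/s. The red, white and green tubes are in the tub, the other two in their own grooves (all of step 2 and x of tube_red_mid in the frame of tub between -0.085 and 0.085 m and y of tube_red_mid in the frame of tub between -0.149 and 0.149 m and z of tube_red_mid in the frame of tub between 0 and 0.03 m and x of tube_white_mid in the frame of tub between -0.085 and 0.085 m and y of tube_white_mid in the frame of tub between -0.149 and 0.149 m and z of tube_white_mid in the frame of tub between 0 and 0.03 m and x of tube_green_mid in the frame of tub between -0.085 and 0.085 m and y of tube_green_mid in the frame of tub between -0.149 and 0.149 m and z of tube_green_mid in the frame of tub between 0 and 0.03 m and x of tube_yellow_mid in the frame of mixer between -0.066 and -0.054 m and y of tube_yellow_mid in the frame of mixer between -0.07 and 0.07 m and z of tube_yellow_mid in the frame of mixer between 0.08 and 0.094 m and angle between the z axis of each of tube_yellow, tube_green2 and the y axis of mixer, either way round below 0.17 rad and x of tube_green2_mid in the frame of mixer between 0.054 and 0.066 m and y of tube_green2_mid in the frame of mixer between -0.07 and 0.07 m and z of tube_green2_mid in the frame of mixer between 0.08 and 0.094 m); the robot touches nothing.
It fails at once if the blue-capped tube is let go more than 20 mm above where it would lie in a groove (thrown or dropped) (height (world z) of tube_blue_mid above 0.108 m and contact force between the fingers and tube_blue below 0.02 N).
It fails at once if the gripper or the arm leans on the mixer with more than 20 N (contact force between any of the arm, the fingers and mixer above 20 N).
It also fails if it takes over 40 s, if anything falls off the work surface, if the arm or the gripper's body presses on something with over 40 N, if the wrist force passes 120 N, or if a joint passes its speed limit or range.

ROBOT

A 6-joint arm with a two-finger parallel gripper is mounted at the origin on a cart in front of the work surface, level with it; the furniture and walls round the work are solid. World frame = base frame: x ahead of the robot, y to its left, z up, the work surface at z = 0. Lengths are in m, angles in rad, forces in N, time in s.
With the tool pointing down it reaches from about 0.3 to 0.775 m from the base axis. Payload 14.6 kg.
Tool frame: the origin (TCP) lies midway between the tips of the shut fingers; the grasp point (between the pads) lies 19 mm behind it; z points along the fingers, y is the line along which they close (so a half turn about z gives the same grasp; the last joint's range is limited). The gripper opens to 85 mm and grips with 20 to 120 N. Pads are 22 mm wide; open, the fingers measure 114 mm over their backs; the gripper's body (76 mm by 85 mm) begins 54 mm behind the grasp point. The pads swing forward as they close: fully open they stand 13 mm farther back than shut.
Start: joints at [1.209, 0.3, 1.521, -0, 1.321, -0.067], TCP at [0.16, 0.526, 0.231] pointing down, gripper open.
Joint ranges: [-3.03, 3.03], [-0.79, 2.21], [0.23, 2.52], [-1.04, 4.18], [0, 3.07], [-2.55, 2.55]. Speed limits (rad/s): [2.22, 2.22, 2.57, 3.14, 3.14, 3.14].

INTERFACE

Orientations are given as a rotation vector (axis times angle).
In Python, from workcell import status, optics, ticket gives the robot as it stands.
- The arm moves only by the tool apply_moves, never from a script. Its argument "series" is a list that holds one entry, the list of rows, each a list of 7 numbers: the shift along the tool's x, y, z normalised to -1 to 1, where 1 is 0.6 m, then the turn, a rotation vector about the tool's x, y, z normalised to -1 to 1, where 1 is 30 degrees, then the opening, from 0 (shut) to 1 (fully open). In form: [[[x, y, z, ax, ay, az, hand], ...]]. A call has 1 to 8 rows; each row is the pose to reach, as a shift and turn from the pose commanded when the call began, along the tool's axes at that moment; what a row does not reach only later rows make up. A row lasts 1/10 s, in which the tool goes at most 50 mm and 8.59 degrees, less where a joint would pass 70% of its speed; a pose out of reach is approached as far as the arm can. A call with a number of a shift or a turn outside -1 to 1 is refused whole. A call with a gripper value outside its range is refused whole. The fingers move at their own pace and stop on an object; "grip_force" is the grip in N (left out, the last holds). Time passes only in rows, so rows that repeat a pose let the fingers close. It gives the time, the measured TCP pose, the force, the opening and the grip force at its end, in the units of the state.
- status.get_state(): the state, without advancing time (a new reading comes with each control period).
- optics.grab_frame(name): name is "scene" or "top"; returns a dict with "pixels" (384x512x3 uint8, red, green, blue), "fx", "fy", "cx", "cy" (pixels), "distortion" ([k1, k2, p1, p2, k3] as OpenCV has them; the pictures are not rectified), "camera_from_world" (4x4, takes a point from world to camera coordinates). Camera axes: x right, y down, z forward; pixel columns grow to the right and rows downward; lengths in m; the calibration is good to about 2 mm. A picture is of the moment at which its call begins. There is no depth.
- ticket.hand_in(): hands the job in; it is judged then, once.
The state is a dict: "clock": time; "joints": joint angles; "dq": joint speeds; "effort": joint torques, N m; "tool_pos": TCP position; "orientation": TCP orientation; "force": force on the tool from outside, world axes, zero at the start; "moment": the same for the moment, N m; "finger_gap": opening from 0.0 (shut) to 1.0 (fully open); "grip_force": force on a finger pad.
Only numpy, scipy, OpenCV 4.12 (cv2) and the standard library are available. Lean on these libraries where they do the work, as an engineer would, in place of code of your own. Each camera call takes 0.05 s, during which the arm holds its last target. There are 200 camera calls.

## Working session

There is one attempt and no reset: what is moved stays moved. The work goes in short steps, Python scripts to look and compute and a tool call to move; the robot and the scene stay as the last step left them, time stands still between calls to the robot, and variables do not carry over. Pictures are saved under pics/ and viewed, at most 10 in all, crops included, and the job is handed in when it is done.

Besides the shell and the picture viewer there is one more tool, called after "Emit:" as name(argument=value, ...) on one line, values as JSON. apply_moves: Moves the arm, as the interface text tells. Scaled input: -1 to 1 covers 0.6 m each way for a shift and 30 degrees each way for a turn. Its arguments: {"type":"object","properties":{"series":{"type":"array"},"grip_force":{"type":"number"}},"required":["series"]}

```bash
mkdir -p pics
cat > h.py <<'E'
import numpy as np, cv2
from workcell import status, optics, ticket
def cam(f):
    return np.array([[f['fx'],0,f['cx']],[0,f['fy'],f['cy']],[0,0,1.]]), np.array(f['distortion'],float), np.array(f['camera_from_world'])
def onplane(f,px,z):
    K,d,T=cam(f); px=np.array(px,float).reshape(-1,1,2)
    n=cv2.undistortPoints(px,K,d)[:,0]; R=T[:3,:3]; c=-R.T@T[:3,3]
    r=np.c_[n,np.ones(len(n))]@R
    return c+r*((z-c[2])/r[:,2])[:,None]
def proj(f,P):
    K,d,T=cam(f); return cv2.projectPoints(np.array(P,float).reshape(-1,1,3),cv2.Rodrigues(T[:3,:3])[0],T[:3,3],K,d)[0][:,0]
def grab(n,save=None):
    f=optics.grab_frame(n); f['pixels']=np.asarray(f['pixels'])
    if save: cv2.imwrite('pics/'+save+'.png',cv2.cvtColor(f['pixels'],cv2.COLOR_RGB2BGR))
    return f
E
python3 - <<'E'
from h import *
import pickle
for n in('top','scene'):
    f=grab(n,n+'0'); pickle.dump(f,open(n+'0.pkl','wb')); K,d,T=cam(f); print(n,-T[:3,:3].T@T[:3,3],K[0,0],d)
print(status.get_state())
E
```

```text
top [ 0.42521119 -0.01491714  0.93794026] 363.19555079251387 [-0.02804352  0.          0.          0.          0.        ]
scene [0.14914943 0.73120126 0.73849762] 469.1673873879966 [-0.03102624  0.          0.          0.          0.        ]
{'clock': 0.1, 'joints': array([ 1.20940876e+00,  3.00393270e-01,  1.52149271e+00,  1.51249859e-06,
        1.32068770e+00, -6.66045682e-02]), 'dq': array([ 0.00140989, -0.00177651, -0.00190831,  0.00087937,  0.00056961,
        0.00087176]), 'effort': array([ 3.27741063e-04, -5.44383466e+01, -3.62371838e+01, -8.37038351e-05,
        3.11365220e-03, -5.57931378e-05]), 'tool_pos': array([0.15972809, 0.52609054, 0.23080139]), 'orientation': array([-4.61339046e-01, -3.10732207e+00,  1.50524935e-03]), 'force': array([ 0.34064634, -1.12249923,  0.25303813]), 'moment': array([ 0.04277676, -0.02192519, -0.02190861]), 'grip_force': 0.0, 'finger_gap': 0.9981698450298453}
```

View pics/top0.png

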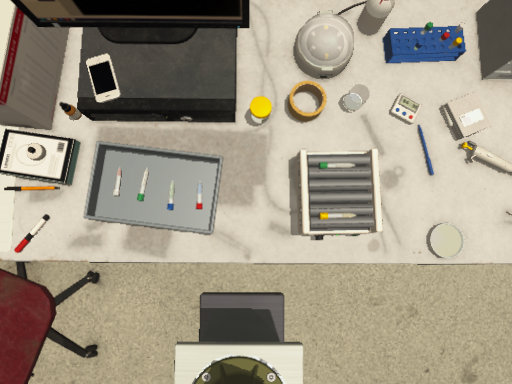

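View pics/scene0.png

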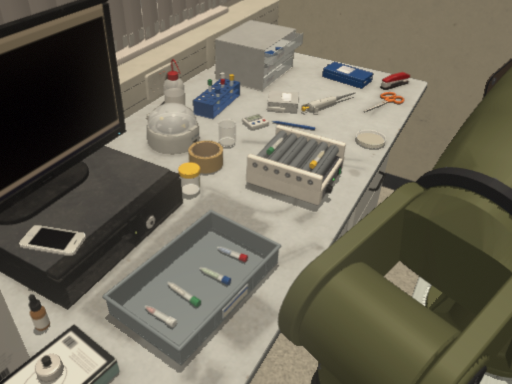

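The top view (up = +x, left = +y) shows the blue tube in the tub at about (171,195), cap towards -x. The mixer is at about (340,193), with green2 at row 165 and yellow at row 215. The scene view shows the same, with the blue tube at (215,275) and the mixer at (297,162).

Run:
```python
from h import *
import pickle
fs={n:pickle.load(open(n+'0.pkl','rb')) for n in('top','scene')}
def comps(f,m,box,mn=4):
    k=np.zeros(m.shape,np.uint8); a,b,c,d=box; k[b:d,a:c]=m[b:d,a:c]
    n,l,s,ce=cv2.connectedComponentsWithStats(k)
    return [(ce[i],s[i,4],np.argwhere(l==i)[:,::-1]) for i in range(1,n) if s[i,4]>=mn]
boxes={'top':dict(tub=(160,172,184,216),mix=(308,152,374,228)),'scene':dict(tub=(195,262,236,290),mix=(255,135,340,180))}
for n,f in fs.items():
    hsv=cv2.cvtColor(f['pixels'],cv2.COLOR_RGB2HSV); H,S,V=cv2.split(hsv)
    print(n)
    for nm,m,b in (('bluecap',(H>100)&(H<130)&(S>110),'tub'),('bluebody',(V>165)&(S<70),'tub'),('yel',(H>15)&(H<35)&(S>120)&(V>120),'mix'),('grn',(H>45)&(H<85)&(S>100),'mix')):
        for c,a,p in comps(f,m,boxes[n][b]):
            z=.011 if b=='tub' else .0875
            vx,vy,x0,y0=cv2.fitLine(p.astype(np.float32),cv2.DIST_L2,0,.01,.01).ravel()
            print(nm,c.round(1),a,onplane(f,c,z).round(4)[0,:2], p.min(0),p.max(0))
    # mixer bright mask
    m=(V>185)&(S<60)
    if n=='top':
        for c,a,p in comps(f,m,(290,140,392,245),30):
            r=cv2.minAreaRect(p.astype(np.float32)); print('plate',c.round(1),a,[np.round(v,1) for v in r], onplane(f,cv2.boxPoints(r),.09).round(3)[:,:2].tolist())
a=cv2.cvtColor(fs['top']['pixels'],cv2.COLOR_RGB2BGR)
A=cv2.resize(a[140:245,290:392],None,fx=5,fy=5,interpolation=cv2.INTER_CUBIC);B=cv2.resize(a[170:220,155:185],None,fx=8,fy=8,interpolation=cv2.INTER_CUBIC)
o=np.zeros((525,760,3),np.uint8);o[:,:510]=A;o[:400,515:755]=B;cv2.imwrite('pics/c1.png',o)
```

```text
top
bluecap [169.9 206.3] 28 [0.4931 0.1789] [167 204] [172 209]
bluebody [176.2 197.7] 507 [0.5154 0.1636] [162 174] [183 215]
yel [323.4 215.2] 56 [ 0.4701 -0.1972] [320 212] [327 219]
grn [323. 165.] 35 [ 0.59  -0.198] [320 163] [326 167]
plate [348.1 190.2] 4241 [array([340.5, 192. ]), array([104., 101.]), np.float64(90.0)] [[0.649, -0.119], [0.653, -0.364], [0.404, -0.355], [0.403, -0.118]]
plate [340.1 164.8] 82 [array([340.5, 164.5]), array([25.,  3.]), np.float64(0.0)] [[0.587, -0.209], [0.595, -0.21], [0.595, -0.27], [0.588, -0.27]]
plate [338.2 214.9] 54 [array([340.5, 215. ]), array([ 2., 23.]), np.float64(90.0)] [[0.473, -0.21], [0.473, -0.264], [0.469, -0.264], [0.468, -0.21]]
scene
bluecap [225.6 279.2] 27 [0.4942 0.1763] [223 277] [229 282]
bluebody [212.2 272.8] 76 [0.5272 0.1754] [201 268] [221 279]
yel [312.7 163.8] 45 [ 0.4682 -0.1979] [310 160] [316 168]
grn [270.5 149. ] 8 [ 0.5894 -0.2048] [269 148] [272 150]
grn [339.  170.5] 4 [ 0.4012 -0.2042] [339 169] [339 172]
```

View pics/c1.png

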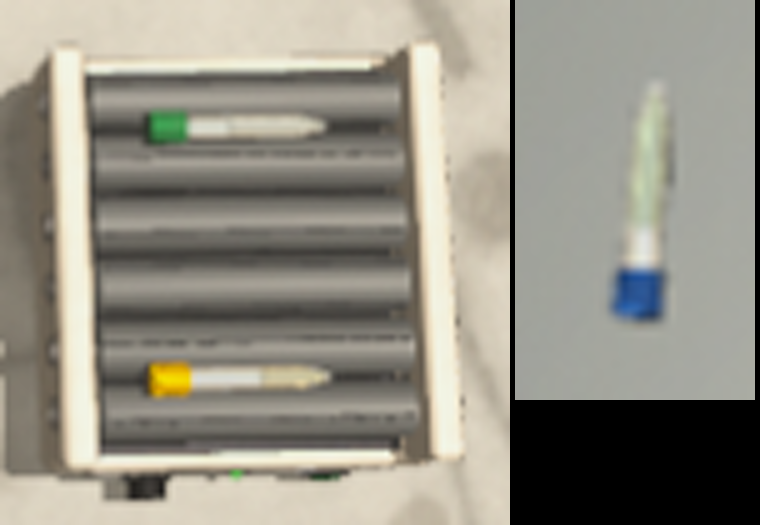

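The crop shows the mixer's plates and free rollers, and the blue tube with its tip at (172.6,180) and cap end at (170,210) in full-image pixels. I'll convert these points.

Run:
```python
from h import *
import pickle
t=pickle.load(open('top0.pkl','rb'));s=pickle.load(open('scene0.pkl','rb'))
c=lambda p:(np.array(p,float)+.5)/5-.5+[290,140]
P=onplane(t,c([(67,48),(82,468),(424,43),(448,460)]),.09)[:,:2]; print('plates',P.round(4).tolist(),'mid',P.mean(0))
for a in(P[0]-P[1],P[2]-P[3]): print('yaw from plate',np.arctan2(a[1],a[0]), np.linalg.norm(a))
Q=onplane(t,c([(150,127),(325,127),(152,380),(330,376)]),.0870)[:,:2];print('tubes',Q.round(4).tolist())
for a in(Q[0]-Q[1],Q[2]-Q[3]): print('tube len',np.linalg.norm(a),'yaw',np.arctan2(-a[0],a[1]))
b=lambda p:(np.array(p,float)+.5)/8-.5+[155,170]
B=onplane(t,b([(655-515,80),(637-515,320)]),.011)[:,:2];a=B[0]-B[1]
print('blue tip,cap',B.round(4).tolist(),np.linalg.norm(a),'dir',np.arctan2(a[1],a[0]),'mid',B[0]-a/np.linalg.norm(a)*.038)
S=onplane(s,[(201,268.5),(229,281)],.011)[:,:2];a=S[0]-S[1];print('scene',S.round(4).tolist(),np.linalg.norm(a),np.arctan2(a[1],a[0]),S[0]-a/np.linalg.norm(a)*.038)
```

```text
plates [[0.6274, -0.15], [0.4278, -0.1553], [0.6323, -0.3228], [0.4328, -0.3276]] mid [ 0.53007952 -0.23894608]
yaw from plate 0.026717978521916125 0.19959961881314633
yaw from plate 0.02421812914676387 0.19959340194471978
tubes [[0.59, -0.19], [0.5911, -0.2744], [0.4692, -0.1892], [0.4718, -0.2737]]
tube len 0.08444192203660236 yaw 0.013076653976097806
tube len 0.08450385133089659 yaw 0.03104649206573986
blue tip,cap [[0.562, 0.1759], [0.4847, 0.1789]] 0.07735738011692471 dir -0.038484827617319486 mid [0.52405188 0.17736329]
scene [[0.554, 0.177], [0.4856, 0.1769]] 0.06836129780380876 0.00035612007998513584 [0.51598665 0.176955  ]
```

```bash
cat >> h.py <<'E'
from scipy.spatial.transform import Rotation as Ro
def plan(p,yawdeg,R=None,p0=None):
    """target TCP p, tool y at yawdeg, pointing down -> normalised shift and turn"""
    s=status.get_state(); p0=s['tool_pos'] if p0 is None else p0; R=Ro.from_rotvec(s['orientation'])
    a=np.radians(yawdeg); y=np.array([np.cos(a),np.sin(a),0]); z=np.array([0,0,-1.]); G=Ro.from_matrix(np.c_[np.cross(y,z),y,z])
    print(round(s['clock'],2),'tcp',s['tool_pos'].round(4),'gap',round(s['finger_gap'],3),'F',s['force'].round(1),'grip',s['grip_force'])
    print('shift',(R.inv().apply(np.array(p)-p0)/.6).round(4),'turn',(np.degrees((R.inv()*G).as_rotvec())/30).round(4))
E
python3 -c "
from h import *
plan([.5225,.177,.13],88.3)"
```

```text
0.1 tcp [0.1597 0.5261 0.2308] gap 0.998 F [ 0.3 -1.1  0.3] grip 0.0
shift [-0.7476 -0.3809  0.1683] turn [-1.800e-03 -4.000e-04 -5.063e-01]
```

Emit:
apply_moves(series=[[[-0.748, -0.381, 0.1, 0, 0, -0.506, 0.5], [-0.748, -0.381, 0.1, 0, 0, -0.506, 0.5], [-0.748, -0.381, 0.1, 0, 0, -0.506, 0.5], [-0.748, -0.381, 0.1, 0, 0, -0.506, 0.5], [-0.748, -0.381, 0.1, 0, 0, -0.506, 0.5], [-0.748, -0.381, 0.1, 0, 0, -0.506, 0.5], [-0.748, -0.381, 0.1, 0, 0, -0.506, 0.5], [-0.748, -0.381, 0.1, 0, 0, -0.506, 0.5]]], grip_force=25)

```text
clock: 0.9
tool_pos: [0.4447, 0.2516, 0.184]
orientation: [-0.047, -3.141, 0.0]
force: [0.2, 1.0, 1.3]
finger_gap: 0.501
grip_force: 0.0
```

```bash
python3 -c "
from h import *
plan([.5225,.177,.08],88.3)"
```

```text
0.9 tcp [0.4447 0.2516 0.184 ] gap 0.501 F [0.2 1.  1.3] grip 0.0
shift [-0.1333 -0.1203  0.1734] turn [-0.0001 -0.0004 -0.0004]
```

Emit:
apply_moves(series=[[[-0.133, -0.12, 0.1, 0, 0, 0, 0.5], [-0.133, -0.12, 0.173, 0, 0, 0, 0.5], [-0.133, -0.12, 0.173, 0, 0, 0, 0.5], [-0.133, -0.12, 0.173, 0, 0, 0, 0.5], [-0.133, -0.12, 0.173, 0, 0, 0, 0.5], [-0.133, -0.12, 0.173, 0, 0, 0, 0.5]]])

```text
clock: 1.5
tool_pos: [0.5214, 0.1798, 0.0819]
orientation: [0.046, 3.14, 0.001]
force: [-0.2, -0.3, -0.3]
finger_gap: 0.501
grip_force: 0.0
```

Run:
```python
from h import *
plan([.5225,.177,.0055],88.3)
a=cv2.cvtColor(grab('scene')['pixels'],cv2.COLOR_RGB2BGR)[220:340,150:290]
cv2.imwrite('pics/c2.png',cv2.resize(a,None,fx=5,fy=5,interpolation=cv2.INTER_CUBIC))
```

```text
1.5 tcp [0.5214 0.1798 0.0819] gap 0.501 F [-0.2 -0.3 -0.3] grip 0.0
shift [-0.0018 -0.0046  0.1273] turn [0.0011 0.0031 0.0009]
```

View pics/c2.png

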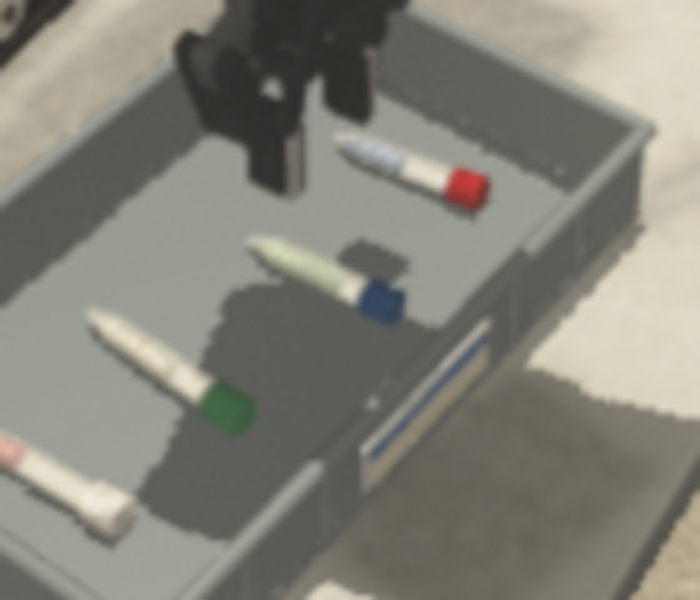

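The crop shows the open fingers straddling the blue tube (crop (330,280)), clear of red and green. I'll descend.

Emit:
apply_moves(series=[[[0, 0, 0.04, 0, 0, 0, 0.5], [0, 0, 0.08, 0, 0, 0, 0.5], [0, 0, 0.08, 0, 0, 0, 0.5], [0, 0, 0.08, 0, 0, 0, 0.5]]])

```text
clock: 1.95
tool_pos: [0.5215, 0.1797, 0.034]
orientation: [0.045, 3.14, 0.001]
force: [-0.4, 0.2, -0.1]
finger_gap: 0.503
grip_force: 0.0
```

```bash
python3 -c "
from h import *
plan([.5225,.177,.0055],88.3)"
```

```text
1.95 tcp [0.5215 0.1797 0.034 ] gap 0.503 F [-0.4  0.2 -0.1] grip 0.0
shift [-0.0017 -0.0044  0.0475] turn [0.0008 0.0024 0.0014]
```

Emit:
apply_moves(series=[[[-0.002, -0.004, 0.025, 0, 0, 0, 0.5], [-0.002, -0.004, 0.04, 0, 0, 0, 0.5], [-0.002, -0.004, 0.0475, 0, 0, 0, 0.5], [-0.002, -0.004, 0.0475, 0, 0, 0, 0.5], [-0.002, -0.004, 0.0475, 0, 0, 0, 0.1], [-0.002, -0.004, 0.0475, 0, 0, 0, 0], [-0.002, -0.004, 0.0475, 0, 0, 0, 0], [-0.002, -0.004, 0.0475, 0, 0, 0, 0]]], grip_force=25)

```text
clock: 2.75
tool_pos: [0.5227, 0.1766, 0.0045]
orientation: [0.047, 3.141, 0.0]
force: [0.2, 0.4, 2.6]
finger_gap: 0.128
grip_force: 25.6
```

Emit:
apply_moves(series=[[[0, 0, -0.02, 0, 0, 0, 0], [0, 0, -0.05, 0, 0, 0, 0], [0, 0, -0.1, 0, 0, 0, 0], [0, 0, -0.15, 0, 0, 0, 0], [0, 0, -0.2, 0, 0, 0, 0], [0, 0, -0.25, 0, 0, 0, 0], [0, 0, -0.25, 0, 0, 0, 0], [0, 0, -0.25, 0, 0, 0, 0]]])

```text
clock: 3.55
tool_pos: [0.5224, 0.1765, 0.1548]
orientation: [0.047, 3.14, 0.001]
force: [0.4, 0.2, -0.9]
finger_gap: 0.129
grip_force: 24.4
```

Run:
```python
from h import *
plan([.530,-.239,.155],1.4)
a=cv2.cvtColor(grab('scene')['pixels'],cv2.COLOR_RGB2BGR)[180:300,150:290]
cv2.imwrite('pics/c3.png',cv2.resize(a,None,fx=5,fy=5,interpolation=cv2.INTER_CUBIC))
```

```text
3.55 tcp [0.5224 0.1765 0.1548] gap 0.129 F [ 0.4  0.2 -0.9] grip 24.429237842559814
shift [-3.330e-02 -6.919e-01 -5.000e-04] turn [2.3000e-03 1.3000e-03 2.8963e+00]
```

View pics/c3.png

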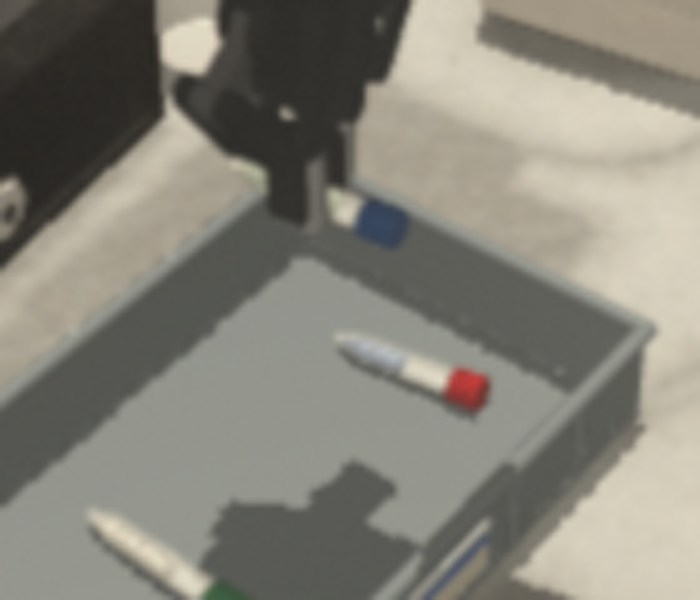

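The blue tube is held level across the fingers (cap at crop (380,222)), with the other tubes undisturbed.

Emit:
apply_moves(series=[[[-0.005, -0.05, 0, 0, 0, 0.15, 0], [-0.01, -0.11, 0, 0, 0, 0.3, 0], [-0.015, -0.17, 0, 0, 0, 0.45, 0], [-0.02, -0.23, 0, 0, 0, 0.6, 0], [-0.025, -0.29, 0, 0, 0, 0.75, 0], [-0.03, -0.35, 0, 0, 0, 0.9, 0], [-0.033, -0.38, 0, 0, 0, 1, 0], [-0.033, -0.38, 0, 0, 0, 1, 0]]])

```text
clock: 4.4
tool_pos: [0.5349, -0.0539, 0.1529]
orientation: [-0.864, -3.018, 0.001]
force: [0.0, 0.3, -0.5]
finger_gap: 0.124
grip_force: 24.5
```

```bash
python3 -c "
from h import *
plan([.530,-.239,.155],1.4)"
```

```text
4.4 tcp [ 0.5349 -0.0539  0.1529] gap 0.124 F [ 0.   0.3 -0.5] grip 24.45473939180374
shift [-0.1563 -0.2662 -0.0035] turn [-0.0035 -0.0023  1.8888]
```

Emit:
apply_moves(series=[[[-0.025, -0.045, 0, 0, 0, 0.15, 0], [-0.05, -0.09, 0, 0, 0, 0.3, 0], [-0.075, -0.13, 0, 0, 0, 0.45, 0], [-0.1, -0.17, 0, 0, 0, 0.6, 0], [-0.125, -0.22, 0, 0, 0, 0.75, 0], [-0.15, -0.255, 0, 0, 0, 0.9, 0], [-0.156, -0.266, 0, 0, 0, 0.95, 0], [-0.156, -0.266, 0, 0, 0, 0.95, 0]]])

```text
clock: 5.2
tool_pos: [0.5309, -0.2366, 0.1532]
orientation: [-1.574, -2.717, -0.0]
force: [0.1, -0.1, -0.4]
finger_gap: 0.125
grip_force: 24.5
```

```bash
python3 -c "
from h import *
plan([.530,-.239,.135],1.4)"
```

```text
5.2 tcp [ 0.5309 -0.2366  0.1532] gap 0.125 F [ 0.1 -0.1 -0.4] grip 24.476440250873566
shift [-0.0027 -0.0033  0.0304] turn [-0.0019 -0.0022  0.9474]
```

Emit:
apply_moves(series=[[[-0.003, -0.003, 0.005, 0, 0, 0.2, 0], [-0.003, -0.003, 0.01, 0, 0, 0.4, 0], [-0.003, -0.003, 0.02, 0, 0, 0.6, 0], [-0.003, -0.003, 0.03, 0, 0, 0.8, 0], [-0.003, -0.003, 0.03, 0, 0, 0.947, 0], [-0.003, -0.003, 0.03, 0, 0, 0.947, 0], [-0.003, -0.003, 0.03, 0, 0, 0.947, 0]]])

```text
clock: 5.9
tool_pos: [0.5306, -0.2383, 0.1361]
orientation: [-2.189, -2.253, -0.0]
force: [0.2, 0.1, -0.0]
finger_gap: 0.125
grip_force: 24.5
```

Run:
```python
from h import *
plan([.530,-.239,.087],1.4)
f=grab('scene'); t=grab('top')
a=cv2.cvtColor(f['pixels'],cv2.COLOR_RGB2BGR)[100:220,230:370]
b=cv2.cvtColor(t['pixels'],cv2.COLOR_RGB2BGR)[140:260,290:395]
cv2.imwrite('pics/c4.png',cv2.hconcat([cv2.resize(a,None,fx=3.2,fy=3.2,interpolation=cv2.INTER_CUBIC),cv2.resize(b,None,fx=3.2,fy=3.2,interpolation=cv2.INTER_CUBIC)]))
```

```text
5.9 tcp [ 0.5306 -0.2383  0.1361] gap 0.125 F [ 0.2  0.1 -0. ] grip 24.486753344535828
shift [-0.0012 -0.0011  0.0818] turn [-0.0003 -0.0004  0.0083]
```

View pics/c4.png

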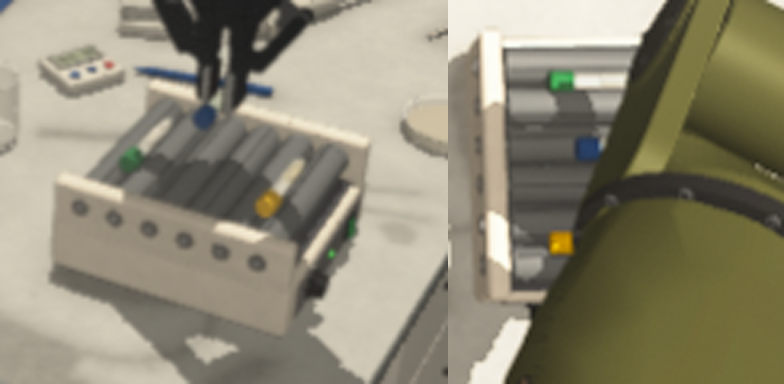

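The tube hangs over the middle groove, with its cap at about (333,186) in the top image. I'll triangulate the cap as a check.

Run:
```python
from h import *
n=[];M=[]
for nm,bx in(('top',(315,172,350,200)),('scene',(280,125,310,145))):
    f=grab(nm);K,d,T=cam(f);H,S,V=cv2.split(cv2.cvtColor(f['pixels'],cv2.COLOR_RGB2HSV));m=(H>100)&(H<130)&(S>110)
    a,b,c,e=bx;p=np.argwhere(m[b:e,a:c])[:,::-1]+[a,b];print(nm,len(p),p.min(0),p.max(0),p.mean(0))
    n.append(cv2.undistortPoints(p.mean(0).reshape(1,1,2),K,d)[0,0]);M.append(T[:3])
X=cv2.triangulatePoints(M[0],M[1],n[0],n[1]).ravel();print(X[:3]/X[3])
```

```text
top 36 [331 184] [336 189] [333.5 186.5]
scene 16 [292 127] [309 137] [296.8125 134.0625]
[ 0.52627714 -0.20826168  0.15046235]
```

Emit:
apply_moves(series=[[[-0.001, 0.001, 0.02, 0, 0, 0, 0], [-0.001, 0.001, 0.045, 0, 0, 0, 0], [-0.001, 0.001, 0.065, 0, 0, 0, 0], [-0.001, 0.001, 0.075, 0, 0, 0, 0], [-0.001, 0.001, 0.078, 0, 0, 0, 0], [-0.001, 0.001, 0.078, 0, 0, 0, 0], [-0.001, 0.001, 0.078, 0, 0, 0, 0]]])

```text
clock: 6.8
tool_pos: [0.5313, -0.2401, 0.0897]
orientation: [2.194, 2.248, 0.0]
force: [0.3, 0.3, 0.3]
finger_gap: 0.131
grip_force: 24.5
```

Emit:
apply_moves(series=[[[0, 0, 0.002, 0, 0, 0, 0], [0, 0, 0.004, 0, 0, 0, 0], [0, 0, 0.004, 0, 0, 0, 0]]])

```text
clock: 7.1
tool_pos: [0.531, -0.24, 0.0868]
orientation: [-2.195, -2.248, 0.0]
force: [-0.9, 0.1, -0.4]
finger_gap: 0.129
grip_force: 24.5
```

Emit:
apply_moves(series=[[[0, 0, 0.0015, 0, 0, 0, 0], [0, 0, 0.003, 0, 0, 0, 0], [0, 0, 0.003, 0, 0, 0, 0]]])

```text
clock: 7.4
tool_pos: [0.5321, -0.24, 0.0862]
orientation: [2.193, 2.246, 0.002]
force: [2.9, 0.8, 6.8]
finger_gap: 0.13
grip_force: 27.3
```

Light contact. I'll back off 1 mm and open partially.

Emit:
apply_moves(series=[[[0, 0, -0.002, 0, 0, 0, 0], [0, 0, -0.002, 0, 0, 0, 0.16], [0, 0, -0.002, 0, 0, 0, 0.22], [0, 0, -0.002, 0, 0, 0, 0.3], [0, 0, -0.002, 0, 0, 0, 0.38], [0, 0, -0.002, 0, 0, 0, 0.38]]])

```text
clock: 8.0
tool_pos: [0.531, -0.2399, 0.0861]
orientation: [-2.194, -2.248, 0.0]
force: [0.3, 0.2, -0.8]
finger_gap: 0.376
grip_force: 0.0
```

Emit:
apply_moves(series=[[[0, 0, -0.01, 0, 0, 0, 0.38], [0, 0, -0.03, 0, 0, 0, 0.38], [0, 0, -0.07, 0, 0, 0, 0.38], [0, 0, -0.12, 0, 0, 0, 0.38], [0, 0, -0.18, 0, 0, 0, 0.38], [0, 0, -0.25, 0, 0, 0, 0.38], [0, 0, -0.25, 0, 0, 0, 0.38], [0, 0, -0.25, 0, 0, 0, 0.38]]])

```text
clock: 8.8
tool_pos: [0.5312, -0.2401, 0.2379]
orientation: [2.193, 2.246, 0.001]
force: [-0.3, -0.0, -1.1]
finger_gap: 0.382
grip_force: 0.0
```

Run:
```python
from h import *
plan([.530,-.239,.25],1.4)
f=grab('scene'); t=grab('top')
a=cv2.cvtColor(f['pixels'],cv2.COLOR_RGB2BGR)[100:220,230:370]
b=cv2.cvtColor(t['pixels'],cv2.COLOR_RGB2BGR)[140:260,290:395]
cv2.imwrite('pics/c5.png',cv2.hconcat([cv2.resize(a,None,fx=3.2,fy=3.2,interpolation=cv2.INTER_CUBIC),cv2.resize(b,None,fx=3.2,fy=3.2,interpolation=cv2.INTER_CUBIC)]))
```

```text
8.8 tcp [ 0.5312 -0.2401  0.2379] gap 0.382 F [-0.3 -0.  -1.1] grip 0.0
shift [ 0.0018 -0.002  -0.0202] turn [ 0.0042  0.0024 -0.0007]
```

View pics/c5.png

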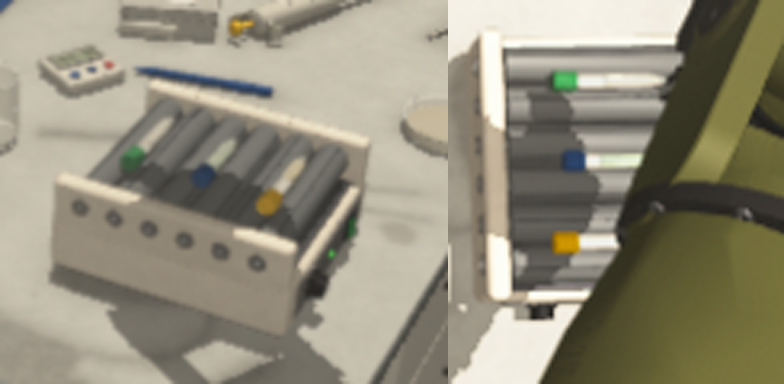

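The blue tube lies along the middle groove (cap at scene crop (203,176), top crop (573,160)), parallel to the green and yellow tubes. The gripper is well clear, so I'm handing in.

```bash
python3 -c "
from h import *
print(ticket.hand_in())"
```

```text
the job is handed in; nothing more can be done
None
```

I laid the blue-capped tube in the mixer's middle groove, let it go, and handed the job in. The last pictures show it lying along the rollers, but I did not measure that it is turning, and no verdict came back.

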